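# Lock out the drill: stop bar, isolator, lock pin

### The arm

A 7-joint arm with a two-finger parallel gripper is mounted at the origin on the work surface. World frame = base frame: x ahead of the robot, y to its left, z up, the work surface at z = 0. Lengths are in mm, angles in rad, forces in N, time in s.
With the tool pointing down it reaches from about 425 to 875 mm from the base axis. Payload 8.4 kg.
Tool frame: the origin (TCP) lies between the finger pads; the fingertips stand 22 mm ahead of it and the grasp point (between the pads) lies 3 mm ahead of it; y points along the fingers, x is the direction in which the jaws open and shut, and the axes are right-handed (so a half turn about y gives the same grasp; the last joint's range is limited). The gripper opens to 87 mm and grips with 3 to 60 N. Pads are 19 mm wide; open, the fingers measure 117 mm over their backs; the gripper's body (75 mm by 190 mm) begins 51 mm behind the grasp point.
Start: joints at [-1.243, 0.333, 0.04, 1.465, -0.013, 1.343, -0.059], TCP at [269.072, 591.663, 244.546] pointing down, gripper open.
Joint ranges: [-2.58, 2.58], [-0.38, 2.09], [-1.3, 1.39], [0.25, 2.4], [-1.5, 4.64], [0.08, 2.09], [-2.65, 2.65]. Speed limits (rad/s): [2.22, 2.22, 2.79, 2.79, 3.14, 3.14, 3.14].

### API

Orientations are given as a rotation vector (axis times angle).
In Python, from rig import ctrl gives the robot as it stands.
- The arm moves only by the tool arm_command, never from a script. Its argument "moves" is a list of rows, each a list of 7 numbers: the shift along the tool's x, y, z as a fraction of full scale, then the turn, a rotation vector about the tool's x, y, z as a fraction of full scale, then the closure, from -1 (fully open) to 1 (shut). In form: [[dx, dy, dz, wx, wy, wz, claw], ...]. A call has 1 to 8 rows; each row is the pose to reach, as a shift and turn from the pose measured when the call began, along the tool's axes at that moment; what a row does not reach only later rows make up. Full scale, the value 1, is 80 cm for a shift and 90 degrees for a turn. A row lasts 1/12 s, in which the tool goes at most 41.7 mm and 7.16 degrees, less where a joint would pass 70% of its speed; a pose out of reach is approached as far as the arm can. A call with a number of a shift or a turn outside -1 to 1 is refused whole. A call with a gripper value outside its range is refused whole. The fingers move at their own pace and stop on an object; "newtons" is the grip in N (left out, the last holds). Time passes only in rows, so rows that repeat a pose let the fingers close. It gives the time, the measured TCP pose, the force and the opening at its end, in the units of the state.
- ctrl.get_state(): the state, without advancing time (a new reading comes with each control period).
- ctrl.snapshot(name): name is "scene" or "top"; returns (picture, depth): 420x560x3 uint8, red, green, blue; 420x560 float32, mm along the optical axis (not along the pixel's ray), 0 where there is no reading.
- ctrl.camera_info(name): a dict with "intrinsics" (3x3 intrinsics, pixels), "R" (3x3) and "t" (3): a world point X has camera coordinates R X + t. Camera axes: x right, y down, z forward; pixel columns grow to the right and rows downward; lengths in mm; the calibration is good to about 2 mm. A picture is of the moment at which its call begins. camera_info takes no time and is no camera call.
- ctrl.job_done(): hands the job in, once; it reports no verdict.
The state is a dict: "time": time; "joints": joint angles; "qvel": joint speeds; "tau": joint torques, N m; "ee_pos": TCP position; "eef_rot": TCP orientation; "ft_force": force on the tool from outside, world axes, zero at the start; "torque": the same for the moment, N m; "grip_width": opening from 0.0 (shut) to 1.0 (fully open).
Only numpy, scipy, OpenCV 4.12 (cv2) and the standard library are available. Lean on these libraries where they do the work, as an engineer would, in place of code of your own. Each camera call takes 0.05 s, during which the arm holds its last target.

### The job

Take the drill out of service: press the long stop bar fully down near its middle so that both ends go down evenly, then swing the isolator lever fully over, away from the robot. Last, push the thin lock pin from the robot's side through both eyes of the bracket that straddles the bar's end, in until its grip is up against the bracket or nearly so, and let go. Leave the bolt, the tray and the stepped disc where they are.

Things in the scene. Friction and masses are not known exactly. Their poses are not given: they have to be found in the camera images.
- stop_unit: Fixed grey switch unit, base plate 150 x 340 x 10 mm; origin at the centre of its underside. x points away from the robot (yaw within 0.2 rad), y left along the bar, z up. The bar lies along y at x = -45 mm over a 40 mm high switch box. A U bracket straddles the bar's left end at y = 95 to 135 mm: two upright aluminium plates, 5 mm thick, 100 mm high, one on each side of the bar.
- bar_press (a joint): How far the stop bar is pressed, rad: 0 up, 0.21 fully down (hard stop). The bar's hinge runs along y, 100 mm beyond the bar's centre line and 70 mm up, so the bar's middle sinks about 21 mm in all. It moves at about 7 to 8 N at the bar and stays where it is left (stiff hinge, no return).
- bar_tilt (a joint): Tilt of the bar end to end, rad: 0 even; positive when its left end is higher. It is sprung (8 N m/rad), so a press off the middle tilts it; a tilt of 0.05 (one end 15 mm lower than the other) racks the switch and must not happen.
- bar_centre (a point): Middle of the stop bar's top face. The bar is plain aluminium, 30 x 300 x 12 mm with black end caps, top face at 87 mm above the work surface when up and 65 mm when fully down. It slopes by 0.1 rad: up towards the robot when up, down towards the robot when down.
- bar_left (a point): Left (+y) end of the bar's top face.
- bar_right (a point): Right (-y) end of the bar's top face.
- eye_near (a point): Centre of the eye in the bracket's plate nearer the robot, on that plate's robot-side face, 80 mm above the work surface. Axes as the stop unit; the hole runs along x, is round, 14 mm across. While the bar is up it blocks the way between the eyes.
- eye_far (a point): Centre of the eye in the farther plate, on its far face, 49 mm beyond eye_near along the unit's x; same height and size.
- isolator (a joint): Isolator lever, rad: 0 leans 0.55 rad towards the robot, 1.1 leans 0.55 rad away (fully over, hard stop). It turns with under 2 N at the ball and stays where it is left.
- isolator_tip (a point): Centre of the black 26 mm ball on the end of the isolator lever, 90 mm from the lever's pivot.
- isolator_base: Fixed isolator block, 70 x 50 x 25 mm; origin at the centre of its underside. The lever pivots about its y axis 22 mm above the origin and swings towards its +x (away from the robot, turned by up to 0.3 rad).
- lock_pin: Loose lock pin lying on the work surface, about 120 g: aluminium block grip 44 x 26 x 26 mm, with a bright rod 8 mm thick, 70 mm long (last 10 mm tapered) out of the middle of its +x end. Origin at the centre of the grip's underside; x along the rod to its tip, z up; rod axis 13 mm above the origin. It lies left or right in front of the stop unit, the bolt on the other side.
- pin_tip (a point): Tip of the lock pin's rod, 92 mm from the origin along x.
- pin_shoulder (a point): Where the rod leaves the grip, 22 mm from the origin along x.
- bolt: Bystander: loose steel bolt with a 34 mm square head and an 18 mm thick shank, 100 mm long over all, too thick for the eyes. Origin below the middle; shank along +x.
- tray: Bystander: open grey steel tray 200 x 150 x 75 mm, origin at the centre of its underside.
- step_disc: Bystander: stepped steel disc, 96 mm across, 28 mm high, origin at the centre of its underside.
There are look-alikes about, which are no part of the job. What is shaped like the isolator_base but yellow is not meant.

How it is judged:
By the outcome, as a careful person would: the job done as asked, in the order asked, and still so for the second after the job is handed in, with the robot touching nothing.
It also fails if it takes over 58 s, if anything falls off the work surface, if the arm or the gripper's body presses on something with over 40 N, if the wrist force passes 120 N, or if a joint passes its speed limit or range.

## Working session

There is one attempt and no reset: what is moved stays moved. The work goes in short steps, Python scripts to look and compute and a tool call to move; the robot and the scene stay as the last step left them, time stands still between calls to the robot, and variables do not carry over. Pictures are saved under pics/ and viewed, and the job is handed in when it is done.

Besides the shell and the picture viewer there is one more tool, called by a JSON object that holds its "method" and its "body". arm_command: Moves the arm, as the interface text tells. Its arguments: {"type":"object","properties":{"moves":{"type":"array","items":{"type":"array","items":{"type":"number"}}},"newtons":{"type":"number"}},"required":["moves"]}

```bash
ls; mkdir -p pics; cat > h.py <<'E'
import numpy as np, cv2, sys
from scipy.spatial.transform import Rotation as Ro
from rig import ctrl
def ray(cam,u,v):
    c=ctrl.camera_info(cam);K,R,t=np.array(c["intrinsics"]),np.array(c["R"]),np.array(c["t"])
    return -R.T@t, R.T@np.linalg.inv(K)@np.array([u,v,1.])
def onz(cam,u,v,z):
    o,d=ray(cam,u,v); return o+d*(z-o[2])/d[2]
def proj(cam,X):
    c=ctrl.camera_info(cam);p=np.array(c["intrinsics"])@(np.array(c["R"])@np.array(X)+np.array(c["t"]));return p[:2]/p[2]
def cloud(cam,dep):
    c=ctrl.camera_info(cam);K,R,t=np.array(c["intrinsics"]),np.array(c["R"]),np.array(c["t"])
    v,u=np.mgrid[:dep.shape[0],:dep.shape[1]]
    P=np.stack([(u-K[0,2])/K[0,0]*dep,(v-K[1,2])/K[1,1]*dep,dep],-1)
    return (P-t)@R
def snap(cam,name):
    im,d=ctrl.snapshot(cam); cv2.imwrite(f"pics/{name}.png",im[:,:,::-1]); np.save(f"pics/{name}.npy",d); return im,d
E
python3 - <<'E'
from h import *
for c in("scene","top"):
    snap(c,c+"0"); i=ctrl.camera_info(c); print(c,np.round(i["intrinsics"],1).tolist(),np.round(-np.array(i["R"]).T@i["t"]))
s=ctrl.get_state(); print({k:np.round(v,3).tolist() for k,v in s.items()})
E
```

```text
pics
scene [[387.2, 0.0, 278.0], [0.0, 387.2, 210.7], [0.0, 0.0, 1.0]] [1185.  498.  827.]
top [[546.8, 0.0, 284.3], [0.0, 546.8, 211.4], [0.0, 0.0, 1.0]] [ 297.    8. 1400.]
{'time': 0.1, 'joints': [-1.243, 0.334, 0.04, 1.466, -0.013, 1.343, -0.059], 'qvel': [-0.0, -0.001, 0.001, -0.002, -0.001, -0.001, 0.001], 'tau': [0.003, -65.782, 1.339, -40.471, -0.06, 0.041, 0.0], 'ee_pos': [268.95, 591.322, 243.746], 'eef_rot': [-1.382, -0.888, 0.89], 'ft_force': [0.153, 0.595, -0.191], 'torque': [0.015, -0.003, 0.018], 'grip_width': 0.997}
```

View pics/scene0.png

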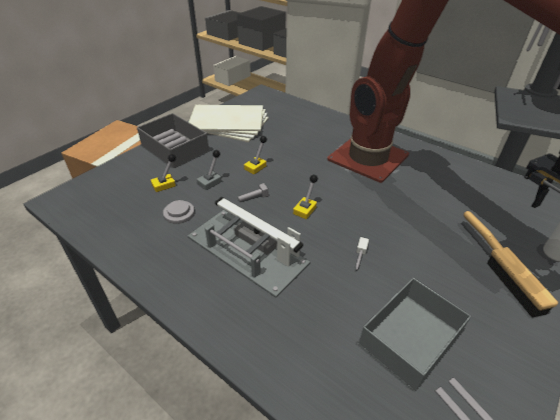

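View pics/top0.png

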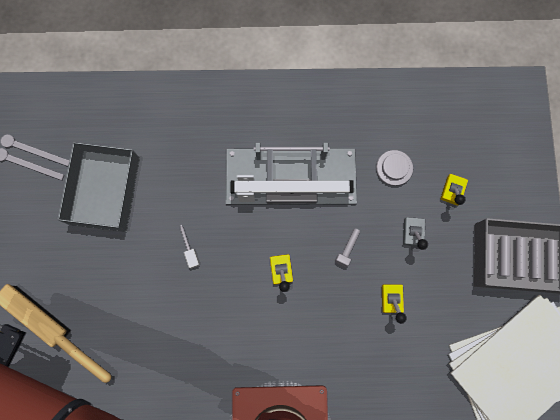

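```bash
python3 - <<'E'
from h import *
t=cv2.imread("pics/top0.png"); s=cv2.imread("pics/scene0.png")
f=lambda im,x,y,w,h:cv2.resize(im[y:y+h,x:x+w],(400,300),interpolation=cv2.INTER_CUBIC)
a=np.hstack([f(t,160,210,80,60),f(t,380,200,80,60)]);b=np.hstack([f(t,220,135,160,100)[:,:],f(s,180,185,130,100)])
cv2.imwrite("pics/crop0.png",np.vstack([a,b]))
for n,u,v,z in [("grip",192,259,26),("tip",182,226,13),("unit TL",227,150,10),("unit TR",355,150,10),("unit BL",227,205,10),("unit BR",356,205,10),("iso ball",422,244,95),("iso base",415,230,25),("bolt",347,255,20),("barL",231,187,87),("barR",354,187,87)]:
    print(n,np.round(onz("top",u,v,z)))
for c in("top","scene"):
    P=cloud(c,np.load(f"pics/{c}0.npy"))
    np.save(f"pics/{c}0P.npy",P)
P=np.load("pics/top0P.npy"); print(np.round(P[187,[231,235,245,260,290,330,350,353]]).tolist(), np.round(P[[177,180,195,198],245]).tolist(),np.round(P[259,192]),np.round(P[247:252:2,190]))
E
```

```text
grip [428. 215.  26.]
tip [514. 243.  13.]
unit TL [715. 128.  10.]
unit TR [ 710. -209.   10.]
unit BL [567. 129.  10.]
unit BR [ 562. -206.   10.]
iso ball [ 447. -348.   95.]
iso base [ 492. -351.   25.]
bolt [ 431. -176.   20.]
barL [597. 112.  87.]
barR [ 593. -191.   87.]
[[600.0, 113.0, 75.0], [599.0, 103.0, 79.0], [598.0, 78.0, 81.0], [597.0, 41.0, 83.0], [596.0, -33.0, 83.0], [595.0, -132.0, 82.0], [593.0, -181.0, 84.0], [595.0, -190.0, 78.0]] [[619.0, 77.0, 98.0], [620.0, 79.0, 65.0], [576.0, 78.0, 90.0], [576.0, 80.0, 53.0]] [427. 214.  31.] [[462. 225.  -3.]
 [454. 221.  19.]
 [448. 220.  26.]]
```

View pics/crop0.png

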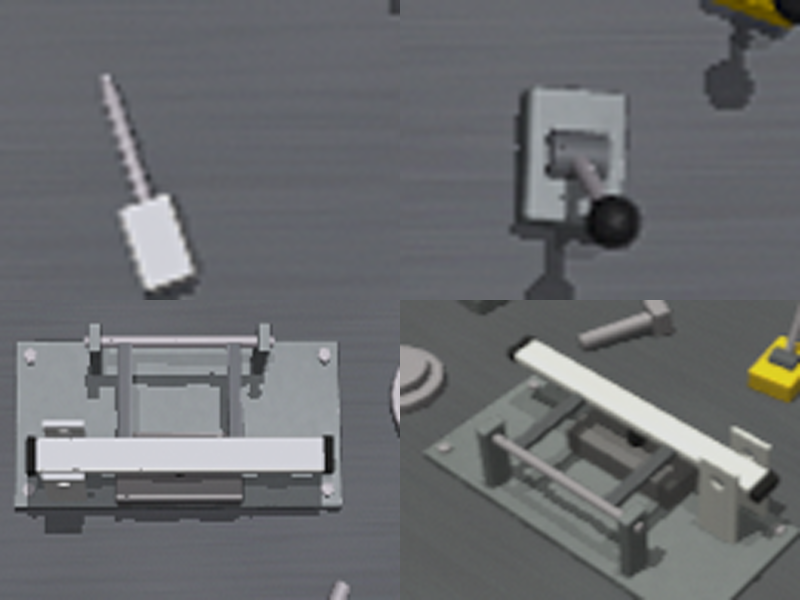

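```bash
python3 - <<'E'
from h import *
im=cv2.imread("pics/top0.png"); hsv=cv2.cvtColor(im,cv2.COLOR_BGR2HSV); g=cv2.cvtColor(im,cv2.COLOR_BGR2GRAY)
def rect(mask,x0,y0,x1,y1):
    m=np.zeros_like(mask);m[y0:y1,x0:x1]=mask[y0:y1,x0:x1]
    c,_=cv2.findContours(m,cv2.RETR_EXTERNAL,cv2.CHAIN_APPROX_NONE);c=max(c,key=cv2.contourArea);return cv2.boxPoints(cv2.minAreaRect(c)),c
print(g[150:210:1,245].tolist()); print(g[187,225:362].tolist())
print(g[240:270,190].tolist(), g[226:248:3,176:196].tolist())
print(im[215:250:3,415].tolist())
m=(g>190).astype(np.uint8)*255
b,c=rect(m,225,175,362,200)
print("bar px",b.round(1).tolist()); print([np.round(onz("top",*p,87),1).tolist() for p in b])
b,c=rect(m,160,210,230,280)
print("pin px",b.round(1).tolist(), cv2.contourArea(c)); print([np.round(onz("top",*p,26),1).tolist() for p in b])
k=(g<40).astype(np.uint8)*255
b,c=rect(k,405,230,440,252); (u,v),r=cv2.minEnclosingCircle(c); print("ball",u,v,r,onz("top",u,v,99))
E
```

```text
[152, 150, 152, 151, 151, 152, 154, 153, 153, 153, 155, 154, 153, 153, 152, 150, 153, 154, 153, 153, 152, 153, 153, 151, 154, 203, 214, 120, 157, 111, 101, 218, 211, 210, 209, 209, 209, 209, 209, 210, 210, 210, 138, 216, 187, 97, 223, 82, 88, 90, 91, 91, 92, 90, 45, 64, 65, 63, 65, 63]
[102, 118, 155, 154, 145, 81, 32, 35, 25, 136, 218, 211, 210, 210, 210, 209, 209, 209, 210, 210, 209, 209, 210, 210, 210, 209, 210, 209, 209, 210, 209, 210, 210, 209, 210, 209, 210, 210, 209, 210, 210, 210, 210, 209, 210, 210, 209, 209, 210, 209, 210, 209, 209, 210, 210, 210, 210, 209, 210, 210, 210, 210, 210, 210, 210, 209, 210, 210, 209, 209, 210, 209, 210, 210, 209, 209, 209, 209, 210, 209, 210, 210, 209, 210, 210, 210, 210, 209, 209, 209, 209, 210, 209, 209, 210, 209, 209, 210, 210, 210, 209, 209, 209, 209, 210, 210, 210, 209, 209, 209, 209, 209, 210, 209, 210, 209, 210, 209, 209, 209, 209, 210, 210, 208, 168, 26, 34, 32, 95, 167, 157, 88, 101, 101, 101, 101, 100]
[98, 99, 99, 99, 99, 88, 87, 79, 66, 111, 215, 211, 210, 209, 209, 209, 210, 209, 209, 209, 209, 209, 209, 209, 210, 211, 215, 191, 71, 
[... 771 characters left out ...]
03, 100], [158, 153, 149], [161, 157, 152], [160, 156, 150], [91, 86, 86], [122, 117, 115], [99, 92, 96], [77, 73, 72], [79, 76, 73], [103, 98, 95], [53, 51, 49], [90, 85, 84]]
bar px [[235.0, 181.0], [348.0, 181.0], [348.0, 191.0], [235.0, 191.0]]
[[612.3, 102.2, 87.0], [607.9, -176.6, 87.0], [582.7, -175.6, 87.0], [587.1, 102.3, 87.0]]
pin px [[183.89999389648438, 251.6999969482422], [192.89999389648438, 248.6999969482422], [198.10000610351562, 264.29998779296875], [189.10000610351562, 267.29998779296875]] 135.5
[[446.6, 235.4, 26.0], [453.8, 212.9, 26.0], [414.3, 199.6, 26.0], [407.2, 222.0, 26.0]]
ball 421.77777099609375 244.0 5.179599761962891 [ 446.9886361  -346.20320015   99.        ]
```

```bash
python3 - <<'E'
from h import *
s=cv2.imread("pics/scene0.png");t=cv2.imread("pics/top0.png")
a=cv2.resize(s[220:275,245:318],(730,550),interpolation=cv2.INTER_NEAREST);cv2.imwrite("pics/c1.png",a)
a=cv2.resize(t[170:210,220:275],(770,560),interpolation=cv2.INTER_NEAREST);cv2.imwrite("pics/c2.png",a)
E
```

```text
(no output)
```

View pics/c1.png

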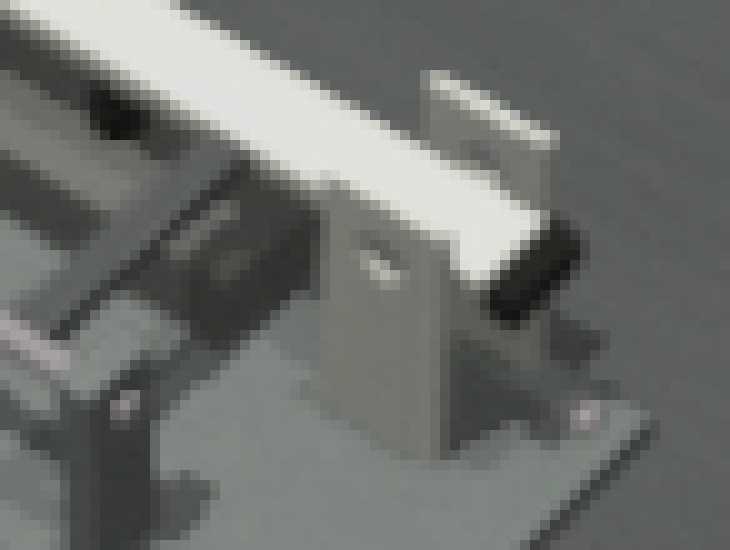

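View pics/c2.png

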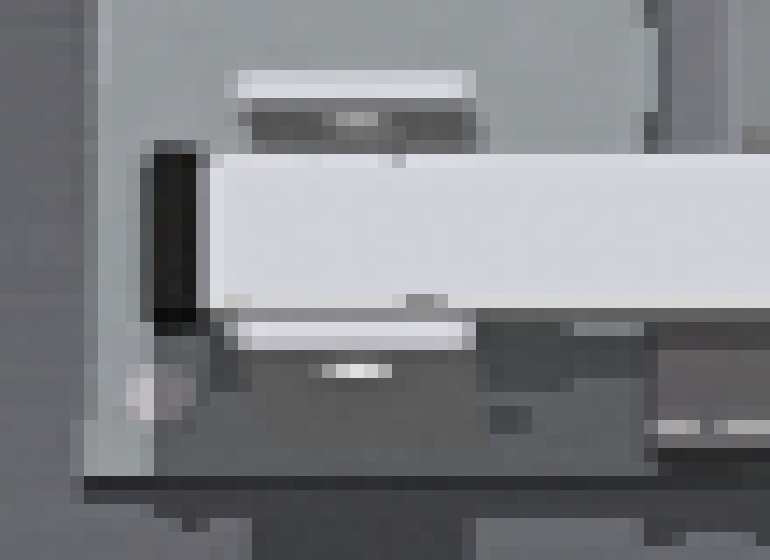

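```bash
python3 - <<'E'
from h import *
im=cv2.imread("pics/top0.png"); g=cv2.cvtColor(im,cv2.COLOR_BGR2GRAY).astype(float)
# bar edges subpixel
def edge(seg,i0):
    d=np.diff(seg); w=d*(np.abs(d)>8); return i0+0.5+np.sum(np.arange(len(d))*w)/np.sum(w)
cols=np.arange(260,346); 
def thr(col,a,b,t):
    s=g[a:b,col]; 
    for i in range(len(s)-1):
        if (s[i]-t)*(s[i+1]-t)<=0: return a+i+(t-s[i])/(s[i+1]-s[i])
for nm,a,b,t in(("up",176,186,180),("low",187,197,150)):
    pp=[];
    for c in cols:
        y=thr(c,a,b,t)
        if y is not None: pp.append((c,y))
    pp=np.array(pp);k=np.polyfit(pp[:,0],pp[:,1],1);print(nm,len(pp),k,np.polyval(k,291.5))
    W=np.array([onz("top",c,np.polyval(k,c),88.5 if nm=='low' else 85.5) for c in(235,348)]);print(W.round(1).tolist(),"yaw",-(W[0]-W[1])[0]/(W[0]-W[1])[1])
print("bar mid",onz("top",291.5,186.0,87))
print("near plate",onz("top",245,194.5,100),"far",onz("top",245,174.5,100))
for p in [(226.5,205),(356.5,205),(226.5,150),(355.5,150)]: print(onz("top",*p,10).round(1))
# eye from scene camera, far plate px
o,d=ray("scene",283,246.5); print("eye far (scene, z=80)",onz("scene",283,246.5,80))
c2=np.linalg.lstsq
# pin rod: rows 222..247
P=[]
for r in range(226,249):
    s=g[r,170:200]; w=np.clip(s-125,0,None); P.append((170+np.sum(np.arange(30)*w)/w.sum(),r))
P=np.array(P);k=np.polyfit(P[:,1],P[:,0],1);print(k)
a=onz("top",np.polyval(k,248),248,13);b=onz("top",np.polyval(k,224.5),224.5,13);print(a,b,np.arctan2(*(b-a)[[1,0]]))
print(g[219:229,176:186].astype(int))
s=ctrl.get_state();print(Ro.from_rotvec(s['eef_rot']).as_matrix().round(3))
E
```

```text
up 86 [-2.88489446e-03  1.81385799e+02] 180.54485230510815
[[613.4, 102.3, 85.5], [609.9, -176.8, 85.5]] yaw -0.012807373601580328
low 86 [-1.03808986e-03  1.91809957e+02] 191.50735410878897
[[585.4, 102.2, 88.5], [581.2, -175.3, 88.5]] yaw -0.015049217332249077
bar mid [597.50681093 -36.68242916  87.        ]
near plate [575.19098029  77.12903289 100.        ] far [625.13732039  76.78449769 100.        ]
[567.5 129.8  10. ]
[ 561.9 -206.9   10. ]
[715.  129.7  10. ]
[ 709.9 -210.7   10. ]
eye far (scene, z=80) [628.82013049  79.40881082  80.        ]
[  0.31846756 108.88244718]
[457.26392271 227.656165    13.        ] [518.01528327 247.45663375  13.        ] 0.3150695158092925
[[101 101 101 101 101 101 102 101 101 101]
 [102 101 101 102 100 101 102 101 101 101]
 [103 102 101 102 101 102 100 102 101 101]
 [103 103 102 102 102 102 103 102 103 102]
 [103 103 103 103 102 102 102 102 103 104]
 [103 102 101 102 103 110 101 102 102 102]
 [101 101 101 103 144 187  97 100 100 101]
 [104 103 102  99 124 166 106 100 103 103]
 [102 102 103  97 120 172 146  72 101 102]
 [101 103 103  96 110 170 165 104  90 103]]
[[ 0.414 -0.    -0.91 ]
 [ 0.91  -0.001  0.414]
 [-0.001 -1.    -0.   ]]
```

```bash
cat > go.py <<'E'
from h import *
# go.py x y z jawdeg  -> fractions to type
def goal(yd):
    a=np.radians(yd); x=np.array([np.cos(a),np.sin(a),0]); y=np.array([0,0,-1.]); return np.stack([x,y,np.cross(x,y)],1)
x,y,z,yd=map(float,sys.argv[1:5])
s=ctrl.get_state(); R=Ro.from_rotvec(s['eef_rot']).as_matrix(); p=np.array(s['ee_pos'])
d=R.T@(np.array([x,y,z])-p)/800; w=Ro.from_matrix(R.T@goal(yd)).as_rotvec()/(np.pi/2)
print("t",round(s['time'],2),"pos",p.round(1),"F",np.round(s['ft_force'],1),"gw",round(s['grip_width'],3),"q",np.round(s['joints'],2))
print(d.round(4).tolist(),w.round(4).tolist(),"dist",np.linalg.norm(d*800).round(),"deg",(np.linalg.norm(w)*90).round(1))
E
python3 go.py 597.5 -37 200 89.2
python3 - <<'E'
from h import *
im=cv2.imread("pics/top0.png"); g=cv2.cvtColor(im,cv2.COLOR_BGR2GRAY)
m=((g>135)).astype(np.uint8)*255
m[:210]=0;m[250:]=0;m[:,:400]=0;m[:,432:]=0
m=cv2.morphologyEx(m,cv2.MORPH_CLOSE,np.ones((3,3)))
c,_=cv2.findContours(m,cv2.RETR_EXTERNAL,cv2.CHAIN_APPROX_NONE)
b=cv2.boxPoints(cv2.minAreaRect(np.vstack(c))); print(b.round(1).tolist()); W=np.array([onz("top",*p,25) for p in b]);print(W.round(1).tolist(),W.mean(0))
E
```

```text
t 0.1 pos [268.9 591.3 243.7] F [ 0.2  0.6 -0.2] gw 0.997 q [-1.24  0.33  0.04  1.47 -0.01  1.34 -0.06]
[-0.5448, 0.0556, -0.699] [-0.0001, -0.2628, -0.0009] dist 710.0 deg 23.7
[[406.0, 218.0], [424.0, 218.0], [424.0, 243.0], [406.0, 243.0]]
[[523.1, -330.1, 25.0], [522.3, -376.4, 25.0], [458.0, -372.2, 25.0], [458.8, -326.3, 25.0]] [ 490.53416338 -351.26864478   25.        ]
```

{"method": "arm_command", "body": {"moves": [[-0.545, 0.056, -0.699, 0, -0.263, 0, 1], [-0.545, 0.056, -0.699, 0, -0.263, 0, 1], [-0.545, 0.056, -0.699, 0, -0.263, 0, 1], [-0.545, 0.056, -0.699, 0, -0.263, 0, 1], [-0.545, 0.056, -0.699, 0, -0.263, 0, 1], [-0.545, 0.056, -0.699, 0, -0.263, 0, 1], [-0.545, 0.056, -0.699, 0, -0.263, 0, 1], [-0.545, 0.056, -0.699, 0, -0.263, 0, 1]], "newtons": 20}}

```text
time: 0.77
ee_pos: [423.5, 294.7, 223.2]
eef_rot: [-1.216, -1.198, 1.201]
ft_force: [1.3, 0.2, 0.3]
grip_width: 0.476
```

```bash
python3 go.py 597.5 -37 200 89.2
```

```text
t 0.77 pos [423.5 294.7 223.2] F [1.3 0.2 0.3] gw 0.476 q [-0.86  0.07  0.18  1.82 -0.01  1.25  0.88]
[-0.4116, 0.0294, -0.2232] [-0.0005, 0.0002, -0.0009] dist 375.0 deg 0.1
```

{"method": "arm_command", "body": {"moves": [[-0.412, 0.029, -0.223, 0, 0, 0, 1], [-0.412, 0.029, -0.223, 0, 0, 0, 1], [-0.412, 0.029, -0.223, 0, 0, 0, 1], [-0.412, 0.029, -0.223, 0, 0, 0, 1], [-0.412, 0.029, -0.223, 0, 0, 0, 1], [-0.412, 0.029, -0.223, 0, 0, 0, 1], [-0.412, 0.029, -0.223, 0, 0, 0, 1], [-0.412, 0.029, -0.223, 0, 0, 0, 1]]}}

```text
time: 1.43
ee_pos: [577.3, -0.1, 202.9]
eef_rot: [-1.216, -1.198, 1.201]
ft_force: [0.5, 0.2, -0.2]
grip_width: 0.009
```

```bash
python3 go.py 597.5 -37 125 89.2
```

```text
t 1.43 pos [ 5.773e+02 -1.000e-01  2.029e+02] F [ 0.5  0.2 -0.2] gw 0.009 q [-0.47  0.22  0.46  1.72 -0.1   1.22  1.57]
[-0.0456, 0.0974, -0.026] [-0.0005, 0.0004, -0.0008] dist 88.0 deg 0.1
```

{"method": "arm_command", "body": {"moves": [[-0.0456, 0.02, -0.026, 0, 0, 0, 1], [-0.0456, 0.06, -0.026, 0, 0, 0, 1], [-0.0456, 0.0974, -0.026, 0, 0, 0, 1], [-0.0456, 0.0974, -0.026, 0, 0, 0, 1], [-0.0456, 0.0974, -0.026, 0, 0, 0, 1]]}}

```text
time: 1.85
ee_pos: [596.3, -36.8, 123.8]
eef_rot: [-1.213, -1.195, 1.203]
ft_force: [0.4, 1.2, 1.4]
grip_width: 0.008
```

```bash
python3 - <<'E'
from h import *
snap("scene","s1");snap("top","t1")
s=ctrl.get_state();p=np.array(s['ee_pos']);print(p)
tip=p-[0,0,22]
for c,n in(("scene","s1"),("top","t1")):
    im=cv2.imread(f"pics/{n}.png");u=proj(c,tip);print(c,u,proj(c,p+[0,0,60]));
    cv2.circle(im,tuple(int(round(a)) for a in u),1,(0,0,255),-1)
    x,y=int(u[0])-60,int(u[1])-45;cv2.imwrite(f"pics/{n}c.png",cv2.resize(im[max(y,0):y+90,x:x+120],(800,600),interpolation=cv2.INTER_NEAREST))
E
python3 go.py 597.5 -37 125 89.2
```

```text
[598.31809979 -36.423538   126.68236191]
scene [256.90041145 214.81382812] [255.98562021 191.73763667]
top [291.59927724 184.04799553] [292.65769744 175.88420755]
t 1.95 pos [598.3 -36.4 126.7] F [0.5 0.8 0.9] gw 0.006 q [-0.4   0.34  0.47  1.75 -0.17  1.09  1.68]
[-0.0007, 0.0021, 0.001] [0.0006, 0.0009, -0.0006] dist 2.0 deg 0.1
```

View pics/s1c.png

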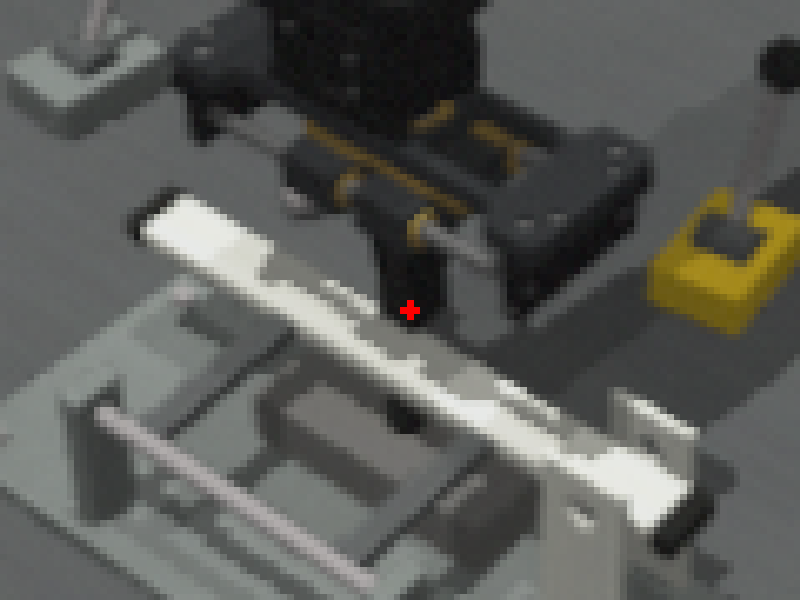

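View pics/t1c.png

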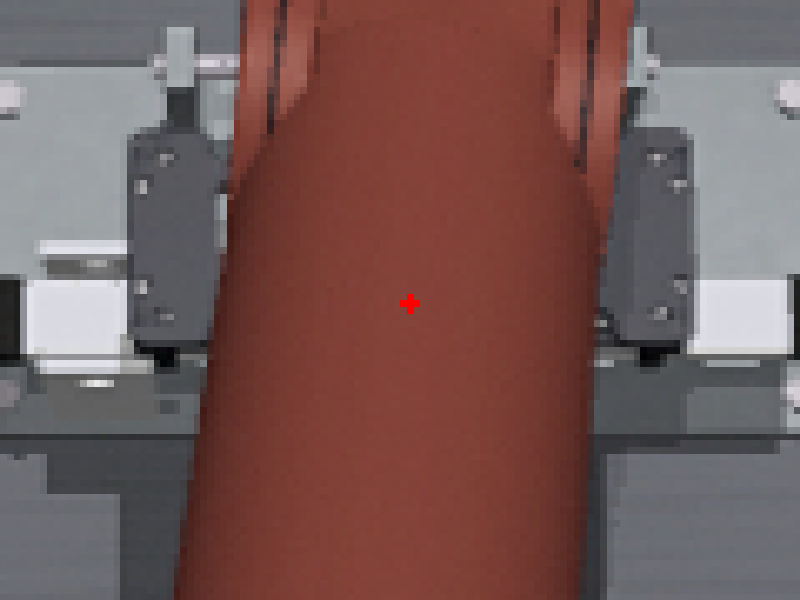

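{"method": "arm_command", "body": {"moves": [[-0.0007, 0.012, -0.001, 0, 0, 0, 1], [-0.0007, 0.02, -0.001, 0, 0, 0, 1], [-0.0007, 0.025, -0.001, 0, 0, 0, 1], [-0.0007, 0.03, -0.001, 0, 0, 0, 1], [-0.0007, 0.035, -0.001, 0, 0, 0, 1], [-0.0007, 0.039, -0.001, 0, 0, 0, 1], [-0.0007, 0.043, -0.001, 0, 0, 0, 1], [-0.0007, 0.043, -0.001, 0, 0, 0, 1]]}}

```text
time: 2.62
ee_pos: [598.7, -36.6, 92.1]
eef_rot: [-1.215, -1.2, 1.201]
ft_force: [-1.9, 0.1, 1.6]
grip_width: 0.006
```

```bash
python3 go.py 597.5 -37 85 89.2
```

```text
t 2.62 pos [598.7 -36.6  92.1] F [-1.9  0.1  1.6] gw 0.006 q [-0.38  0.38  0.45  1.78 -0.19  1.02  1.7 ]
[-0.0005, 0.0088, 0.0014] [-0.0001, 0.0011, -0.0003] dist 7.0 deg 0.1
```

{"method": "arm_command", "body": {"moves": [[0, 0.003, 0.001, 0, 0, 0, 1], [0, 0.005, 0.001, 0, 0, 0, 1], [0, 0.007, 0.001, 0, 0, 0, 1], [0, 0.0085, 0.001, 0, 0, 0, 1]]}}

```text
time: 2.95
ee_pos: [598.9, -36.6, 87.7]
eef_rot: [-1.216, -1.202, 1.199]
ft_force: [-10.7, 1.4, 32.1]
grip_width: 0.005
```

{"method": "arm_command", "body": {"moves": [[0, -0.0005, 0, 0, 0, 0, 1]]}}

```text
time: 3.03
ee_pos: [599.2, -36.6, 89.3]
eef_rot: [-1.216, -1.203, 1.198]
ft_force: [-0.6, 0.2, -0.2]
grip_width: 0.006
```

```bash
python3 go.py 420 -346 190 83
```

```text
t 3.03 pos [599.2 -36.6  89.3] F [-0.6  0.2 -0.2] gw 0.006 q [-0.38  0.38  0.45  1.78 -0.19  1.02  1.7 ]
[-0.3893, -0.127, 0.2189] [0.0019, 0.07, 0.0008] dist 371.0 deg 6.3
```

{"method": "arm_command", "body": {"moves": [[0, -0.05, 0, 0, 0, 0, 1], [0, -0.1, 0, 0, 0, 0, 1], [-0.39, -0.127, 0.219, 0, 0.07, 0, 1], [-0.39, -0.127, 0.219, 0, 0.07, 0, 1], [-0.39, -0.127, 0.219, 0, 0.07, 0, 1], [-0.39, -0.127, 0.219, 0, 0.07, 0, 1], [-0.39, -0.127, 0.219, 0, 0.07, 0, 1], [-0.39, -0.127, 0.219, 0, 0.07, 0, 1]]}}

```text
time: 3.7
ee_pos: [472.8, -254.2, 184.0]
eef_rot: [-1.266, -1.122, 1.116]
ft_force: [0.6, -1.1, -0.2]
grip_width: 0.004
```

```bash
python3 go.py 405 -344 190 84
python3 - <<'E'
from h import *
snap("scene","s2");im=snap("top","t2")[0]
cv2.imwrite("pics/t2c.png",cv2.resize(im[140:215,210:370,::-1],(800,375),interpolation=cv2.INTER_NEAREST))
im=cv2.imread("pics/s2.png");cv2.imwrite("pics/s2c.png",cv2.resize(im[185:285,180:320],(798,570),interpolation=cv2.INTER_NEAREST))
E
```

```text
t 3.7 pos [ 472.8 -254.2  184. ] F [ 0.6 -1.1 -0.2] gw 0.004 q [-0.17  0.15  0.64  1.85 -0.1   1.17  1.96]
[-0.1217, -0.0079, 0.0705] [0.0024, -0.011, 0.001] dist 113.0 deg 1.0
```

View pics/s2c.png

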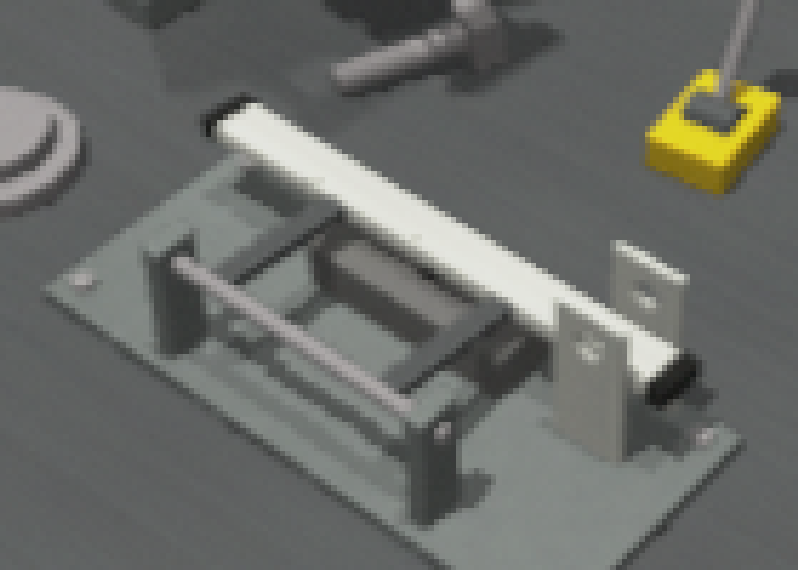

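View pics/t2c.png

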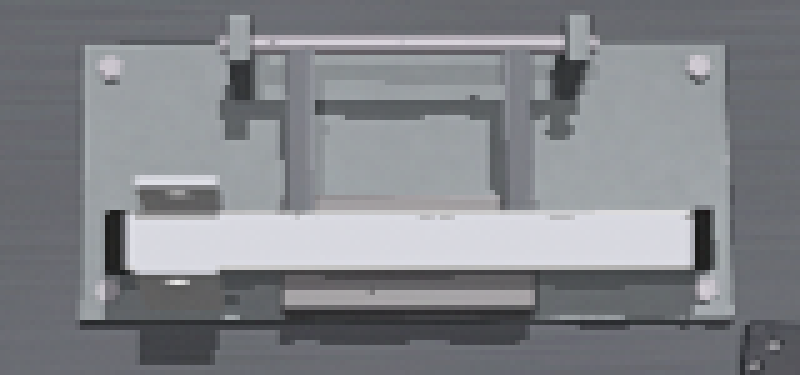

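{"method": "arm_command", "body": {"moves": [[-0.122, -0.008, 0.07, 0, -0.011, 0, 1], [-0.122, -0.008, 0.07, 0, -0.011, 0, 1], [-0.122, -0.008, 0.07, 0, -0.011, 0, 1], [-0.122, 0.03, 0.07, 0, -0.011, 0, 1], [-0.122, 0.07, 0.07, 0, -0.011, 0, 1], [-0.122, 0.0925, 0.07, 0, -0.011, 0, 1], [-0.122, 0.0925, 0.07, 0, -0.011, 0, 1]]}}

```text
time: 4.38
ee_pos: [399.9, -347.7, 106.9]
eef_rot: [-1.26, -1.123, 1.124]
ft_force: [-0.0, -0.1, -1.2]
grip_width: 0.0
```

```bash
python3 go.py 527 -356 110 84
python3 - <<'E'
from h import *
im=snap("scene","s3")[0]
cv2.imwrite("pics/s3c.png",cv2.resize(im[130:220,150:270,::-1],(800,600),interpolation=cv2.INTER_NEAREST))
for p in[(293.2,236.8),(283.5,245.9)]: print(onz("scene",*p,80))
E
```

```text
t 4.38 pos [ 399.9 -347.7  106.9] F [-0.  -0.1 -1.2] gw 0.0 q [ 0.01  0.25  0.71  1.94 -0.19  1.02  2.26]
[0.008, -0.0041, -0.159] [-0.001, -0.0068, 0.0008] dist 127.0 deg 0.6
[583.48189067  78.94824935  80.        ]
[626.29952686  79.11269564  80.        ]
```

View pics/s3c.png

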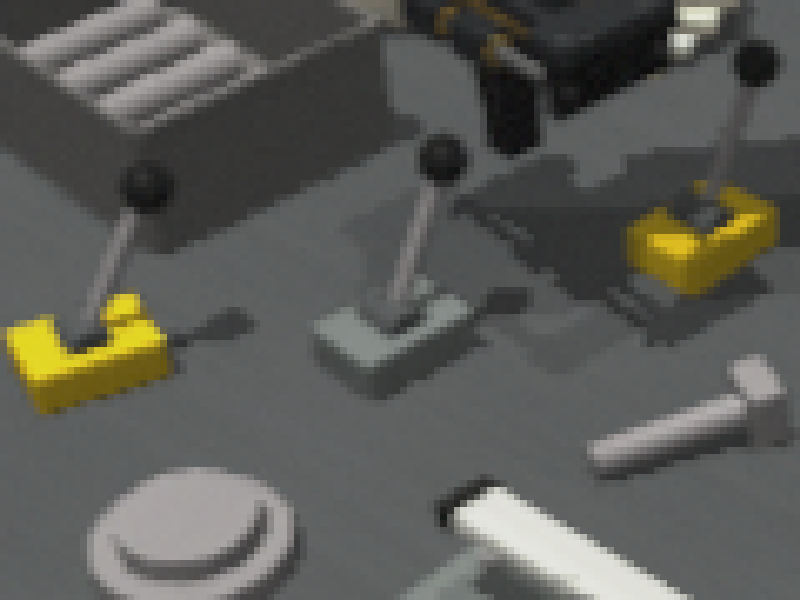

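{"method": "arm_command", "body": {"moves": [[0.001, -0.003, -0.02, 0, 0, 0, 1], [0.002, -0.004, -0.035, 0, 0, 0, 1], [0.003, -0.004, -0.05, 0, 0, 0, 1], [0.004, -0.004, -0.067, 0, 0, 0, 1], [0.005, -0.004, -0.085, 0, 0, 0, 1], [0.006, -0.004, -0.1, 0, 0, 0, 1], [0.006, -0.004, -0.115, 0, 0, 0, 1], [0.007, -0.004, -0.125, 0, 0, 0, 1]]}}

```text
time: 5.1
ee_pos: [502.8, -354.3, 112.7]
eef_rot: [-1.262, -1.125, 1.124]
ft_force: [-0.3, 0.3, -0.5]
grip_width: 0.006
```

```bash
python3 go.py 520 -356 110 84
```

```text
t 5.1 pos [ 502.8 -354.3  112.7] F [-0.3  0.3 -0.5] gw 0.006 q [ 0.02  0.42  0.66  1.73 -0.29  1.08  2.23]
[0.0003, 0.0034, -0.0217] [0.0007, -0.006, -0.0002] dist 18.0 deg 0.5
```

{"method": "arm_command", "body": {"moves": [[0, 0.003, -0.006, 0, 0, 0, 1], [0, 0.0034, -0.012, 0, 0, 0, 1], [0, 0.0034, -0.016, 0, 0, 0, 1]]}}

```text
time: 5.35
ee_pos: [515.7, -355.7, 109.8]
eef_rot: [-1.262, -1.125, 1.125]
ft_force: [-1.3, 0.5, -0.9]
grip_width: 0.012
```

```bash
python3 go.py 520 -356 110 84
python3 - <<'E'
from h import *
im=snap("scene","s4")[0]
cv2.imwrite("pics/s4c.png",cv2.resize(im[130:220,150:270,::-1],(800,600),interpolation=cv2.INTER_NEAREST))
E
```

```text
t 5.35 pos [ 515.7 -355.7  109.8] F [-1.3  0.5 -0.9] gw 0.012 q [ 0.03  0.45  0.65  1.71 -0.3   1.09  2.23]
[0.0002, -0.0002, -0.0054] [0.0004, -0.0059, -0.0002] dist 4.0 deg 0.5
```

View pics/s4c.png

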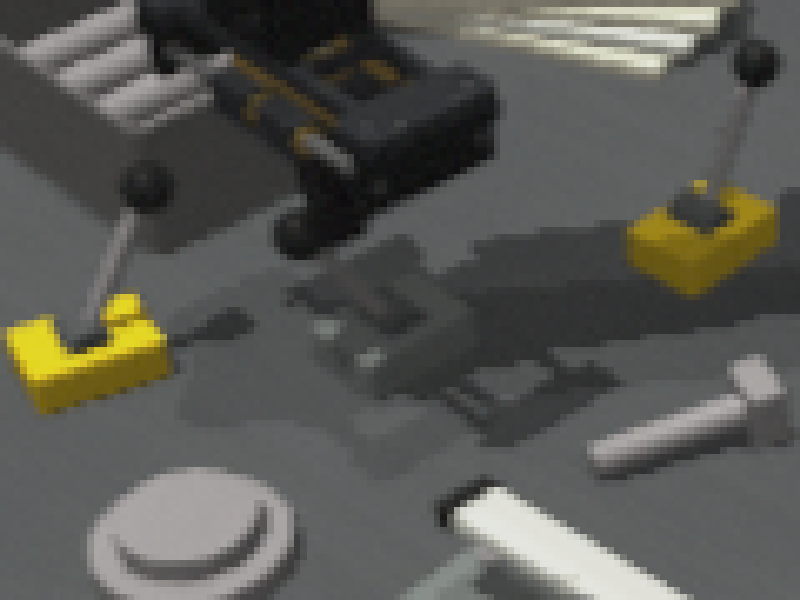

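{"method": "arm_command", "body": {"moves": [[0, 0, -0.004, 0, 0, 0, 1], [0, 0, -0.008, 0, 0, 0, 1], [0, 0, -0.01, 0, 0, 0, 1]]}}

```text
time: 5.65
ee_pos: [517.4, -356.4, 109.3]
eef_rot: [-1.252, -1.117, 1.125]
ft_force: [-30.3, 10.9, 20.5]
grip_width: 0.007
```

{"method": "arm_command", "body": {"moves": [[0, 0, 0.02, 0, 0, 0, 1], [0, 0, 0.05, 0, 0, 0, 1], [0, -0.05, 0.06, 0, 0, 0, 1], [0, -0.1, 0.06, 0, 0, 0, 1], [0, -0.13, 0.06, 0, 0, 0, 1]]}}

```text
time: 6.07
ee_pos: [470.4, -352.4, 217.7]
eef_rot: [-1.256, -1.117, 1.122]
ft_force: [1.0, 0.5, 0.1]
grip_width: 0.003
```

```bash
python3 go.py 430.5 218 210 108.2
python3 - <<'E'
from h import *
im=snap("scene","s5")[0]
cv2.imwrite("pics/s5c.png",cv2.resize(im[130:220,150:270,::-1],(800,600),interpolation=cv2.INTER_NEAREST))
E
```

```text
t 6.07 pos [ 470.4 -352.4  217.7] F [1.  0.5 0.1] gw 0.003 q [-0.03  0.27  0.71  1.68 -0.18  1.27  2.18]
[0.702, 0.0125, 0.1341] [-0.0043, -0.278, 0.0027] dist 572.0 deg 25.0
```

View pics/s5c.png

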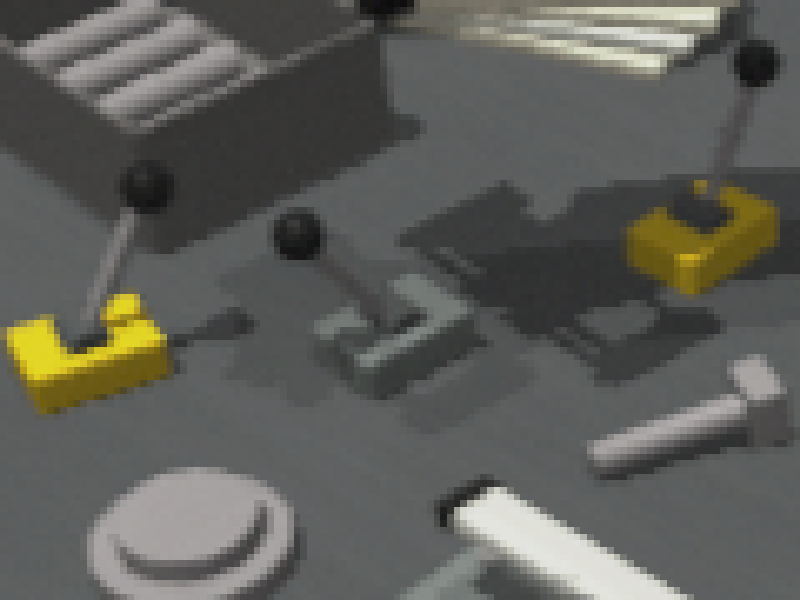

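{"method": "arm_command", "body": {"moves": [[0.702, 0.0125, 0.134, 0, -0.278, 0, -1], [0.702, 0.0125, 0.134, 0, -0.278, 0, -1], [0.702, 0.0125, 0.134, 0, -0.278, 0, -1], [0.702, 0.0125, 0.134, 0, -0.278, 0, -1], [0.702, 0.0125, 0.134, 0, -0.278, 0, -1], [0.702, 0.0125, 0.134, 0, -0.278, 0, -1], [0.702, 0.0125, 0.134, 0, -0.278, 0, -1], [0.702, 0.0125, 0.134, 0, -0.278, 0, -1]]}}

```text
time: 6.78
ee_pos: [447.6, -16.9, 213.5]
eef_rot: [-1.04, -1.44, 1.438]
ft_force: [0.7, -0.5, 0.1]
grip_width: 0.526
```

```bash
python3 go.py 430.5 218 150 108.2
```

```text
t 6.78 pos [447.6 -16.9 213.5] F [ 0.7 -0.5  0.1] gw 0.526 q [-0.43 -0.08  0.36  1.99  0.03  1.23  1.8 ]
[0.2855, 0.08, -0.0714] [0.0001, -0.0, 0.0013] dist 244.0 deg 0.1
```

{"method": "arm_command", "body": {"moves": [[0.2855, 0.01, -0.0714, 0, 0, 0, -1], [0.2855, 0.01, -0.0714, 0, 0, 0, -1], [0.2855, 0.02, -0.0714, 0, 0, 0, -1], [0.2855, 0.04, -0.0714, 0, 0, 0, -1], [0.2855, 0.08, -0.0714, 0, 0, 0, -1], [0.2855, 0.08, -0.0714, 0, 0, 0, -1], [0.2855, 0.08, -0.0714, 0, 0, 0, -1]]}}

```text
time: 7.37
ee_pos: [427.3, 223.4, 146.5]
eef_rot: [-1.033, -1.442, 1.444]
ft_force: [-1.3, -0.2, 0.5]
grip_width: 0.984
```

```bash
python3 go.py 430.5 218 26 108.2
```

```text
t 7.37 pos [427.3 223.4 146.5] F [-1.3 -0.2  0.5] gw 0.984 q [-0.66  0.07  0.1   1.99 -0.01  1.08  1.33]
[-0.0082, 0.1506, -0.0021] [-0.0022, 0.0043, 0.002] dist 121.0 deg 0.5
```

{"method": "arm_command", "body": {"moves": [[-0.008, 0.05, -0.002, 0, 0.004, 0, -1], [-0.008, 0.1, -0.002, 0, 0.004, 0, -1], [-0.008, 0.135, -0.002, 0, 0.004, 0, -1], [-0.008, 0.149, -0.002, 0, 0.004, 0, -1], [-0.008, 0.149, -0.002, 0, 0.004, 0, -1], [-0.008, 0.149, -0.002, 0, 0.004, 0, -1]]}}

```text
time: 7.87
ee_pos: [430.9, 218.2, 28.1]
eef_rot: [-1.037, -1.438, 1.439]
ft_force: [0.7, 0.0, 1.3]
grip_width: 0.999
```

```bash
python3 go.py 430.5 218 26 108.2
python3 - <<'E'
from h import *
im=snap("scene","s6")[0]
cv2.imwrite("pics/s6c.png",cv2.resize(im[215:285,310:410,::-1],(800,560),interpolation=cv2.INTER_NEAREST))
E
```

```text
t 7.87 pos [430.9 218.2  28.1] F [0.7 0.  1.3] gw 0.999 q [-0.65  0.24  0.1   2.09 -0.04  0.82  1.36]
[-0.0001, 0.0027, 0.0005] [-0.002, -0.0, 0.002] dist 2.0 deg 0.3
```

View pics/s6c.png

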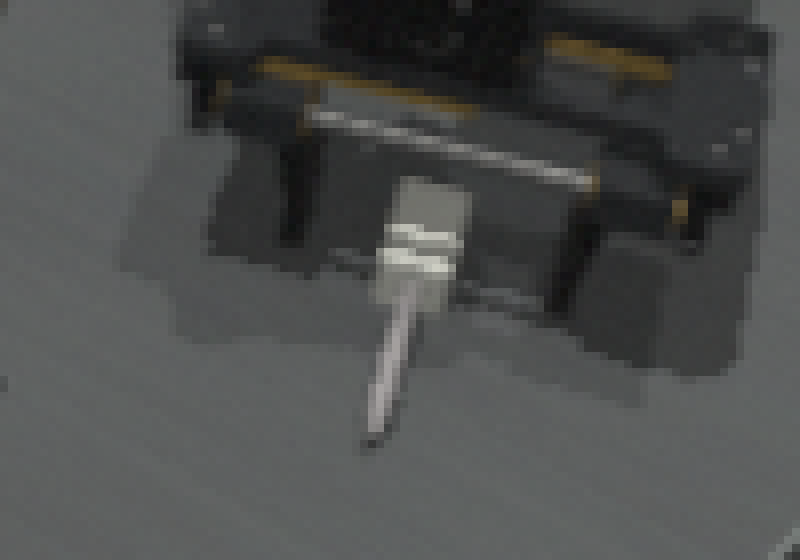

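{"method": "arm_command", "body": {"moves": [[0, 0.0015, 0, 0, 0, 0, 1], [0, 0.002, 0, 0, 0, 0, 1], [0, 0.002, 0, 0, 0, 0, 1], [0, 0.002, 0, 0, 0, 0, 1], [0, 0.002, 0, 0, 0, 0, 1], [0, 0.002, 0, 0, 0, 0, 1], [0, 0.002, 0, 0, 0, 0, 1], [0, 0.002, 0, 0, 0, 0, 1]], "newtons": 30}}

```text
time: 8.58
ee_pos: [431.5, 218.6, 27.4]
eef_rot: [-1.038, -1.439, 1.437]
ft_force: [0.8, 0.2, -0.0]
grip_width: 0.479
```

{"method": "arm_command", "body": {"moves": [[0, 0, 0, 0, 0, 0, 1], [0, 0, 0, 0, 0, 0, 1], [0, 0, 0, 0, 0, 0, 1], [0, 0, 0, 0, 0, 0, 1], [0, 0, 0, 0, 0, 0, 1], [0, 0, 0, 0, 0, 0, 1]]}}

```text
time: 9.08
ee_pos: [431.4, 218.5, 27.3]
eef_rot: [-1.038, -1.439, 1.438]
ft_force: [0.4, -0.5, 0.3]
grip_width: 0.296
```

```bash
python3 go.py 430.5 218 130 89.2
```

```text
t 9.08 pos [431.4 218.5  27.3] F [ 0.4 -0.5  0.3] gw 0.296 q [-0.65  0.24  0.1   2.09 -0.04  0.82  1.36]
[0.0002, -0.1284, 0.0015] [-0.0013, 0.2111, 0.0021] dist 103.0 deg 19.0
```

{"method": "arm_command", "body": {"moves": [[0, -0.04, 0, 0, 0, 0, 1], [0, -0.09, 0, 0, 0, 0, 1], [0, -0.128, 0, 0, 0.1, 0, 1], [0, -0.128, 0, 0, 0.211, 0, 1], [0, -0.128, 0, 0, 0.211, 0, 1]]}}

```text
time: 9.5
ee_pos: [432.8, 219.0, 131.9]
eef_rot: [-1.215, -1.197, 1.19]
ft_force: [0.3, 0.2, -2.3]
grip_width: 0.294
```

```bash
python3 go.py 450 77 130 89.2
```

```text
t 9.5 pos [432.8 219.  131.9] F [ 0.3  0.2 -2.3] gw 0.294 q [-0.68  0.09  0.13  2.   -0.02  1.05  1.01]
[-0.1771, 0.0014, -0.0251] [0.0005, -0.0042, 0.0035] dist 143.0 deg 0.5
```

{"method": "arm_command", "body": {"moves": [[-0.177, 0, -0.025, 0, -0.004, 0.003, 1], [-0.177, 0, -0.025, 0, -0.004, 0.003, 1], [-0.177, 0, -0.025, 0, -0.004, 0.003, 1], [-0.177, 0.02, -0.025, 0, -0.004, 0.003, 1], [-0.177, 0.045, -0.025, 0, -0.004, 0.003, 1], [-0.177, 0.045, -0.025, 0, -0.004, 0.003, 1], [-0.177, 0.045, -0.025, 0, -0.004, 0.003, 1]]}}

```text
time: 10.08
ee_pos: [449.1, 77.3, 94.7]
eef_rot: [-1.215, -1.198, 1.199]
ft_force: [1.2, -0.4, -0.3]
grip_width: 0.298
```

```bash
python3 go.py 455 77 94.5 89.2
python3 - <<'E'
from h import *
s=ctrl.get_state();p=np.array(s['ee_pos'])
snap("scene","s7");snap("top","t7");print(p,proj("scene",p+[91,0,-14.3]),proj("top",p+[91,0,-14.3]))
im=cv2.imread("pics/s7.png");cv2.imwrite("pics/s7c.png",cv2.resize(im[190:270,250:350],(800,640)[:2],interpolation=cv2.INTER_NEAREST)[:600])
im=cv2.imread("pics/t7.png");cv2.imwrite("pics/t7c.png",cv2.resize(im[165:240,210:310],(800,600),interpolation=cv2.INTER_NEAREST))
E
```

```text
t 10.08 pos [449.1  77.3  94.7] F [ 1.2 -0.4 -0.3] gw 0.298 q [-0.52  0.08  0.26  2.11 -0.03  0.96  1.31]
[-0.0003, 0.0002, -0.0074] [-0.0009, -0.0002, 0.0001] dist 6.0 deg 0.1
[449.07034711  77.28667433  94.66014776] [302.13439897 227.68132339] [245.47027449 210.18909875]
```

View pics/s7c.png

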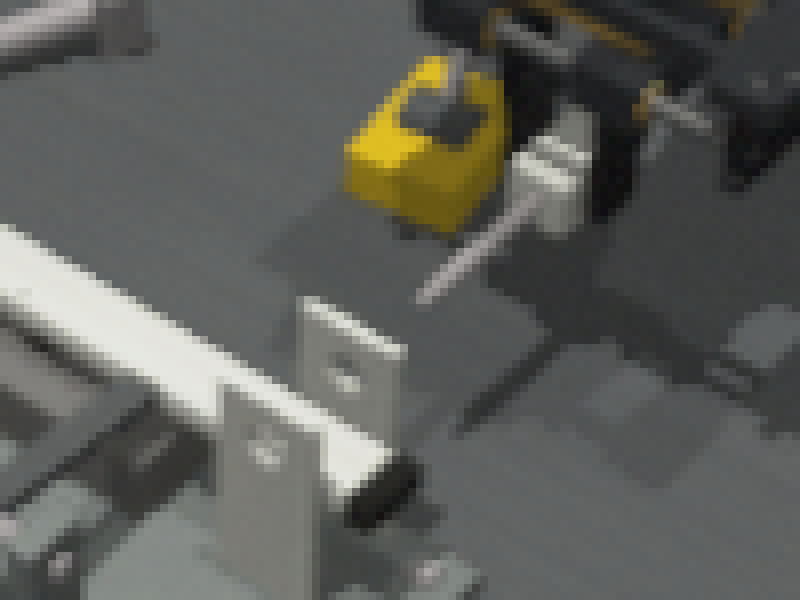

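View pics/t7c.png

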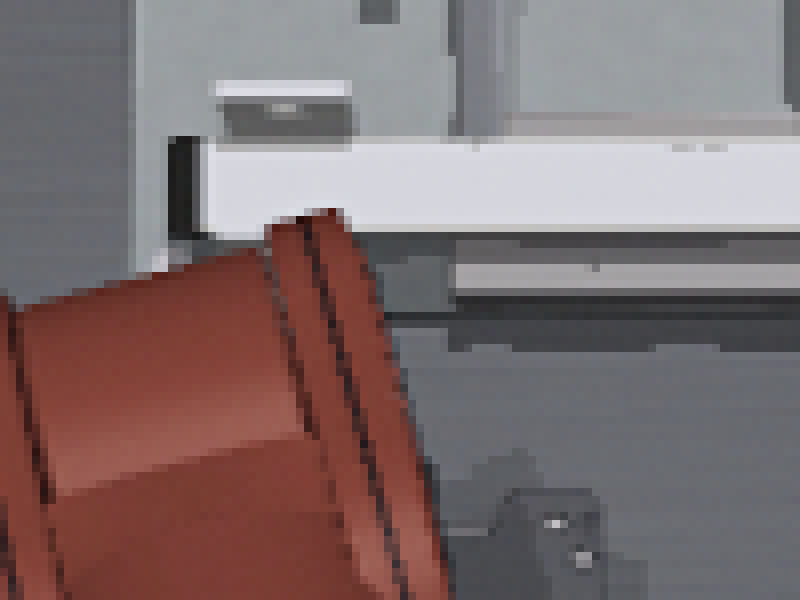

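```bash
python3 - <<'E'
from h import *
for y in (75,77,79): print(y,proj("scene",[580.2,y,80]),proj("scene",[625,y-.6*0,80]))
im=cv2.imread("pics/s7.png");g=cv2.cvtColor(im,cv2.COLOR_BGR2GRAY).astype(int)
print(g[230:243,286:300]);print(g[239:253,276:290])
P=[(c,) for c in range(303,316)]
E
```

```text
75 [292.75772863 235.46847911] [282.57140585 244.90140283]
77 [293.34998513 235.79959726] [283.16973769 245.24957851]
79 [293.9432853  236.13129891] [283.76915112 245.59838358]
[[ 85 105 123 126 141 175 214 222 192 124  85  85  84  85]
 [ 86 105 122 122 122 131 150 178 211 218 178 102  84  85]
 [ 86 105 124 122 123 122 121 128 158 196 216 203 156 102]
 [ 90 108 123 122 123 122 121 120 124 137 160 191 213 205]
 [ 92 109 124 123 120 109  99 107 118 121 124 130 156 167]
 [100 113 122 122 124 113  93  88 107 121 120 117 121 117]
 [102 114 124 121 133 148 136 105 101 113 119 121 120 107]
 [101 114 123 122 125 143 174 189 157 113 119 119 119 108]
 [105 112 122 124 122 125 151 183 171 128 120 121 119 108]
 [200 155 119 121 122 121 127 135 134 123 120 122 120 108]
 [226 220 197 151 121 122 120 120 121 119 118 121 117 105]
 [228 228 225 218 189 137 119 120 121 120 120 122 117 104]
 [196 220 228 228 223 207 162 120 121 120 121 122 117 103]]
[[222 176 123 130 159 199 223 229 228 222 200 155 119 121]
 [222 177 123 123 126 139 164 198 222 228 226 220 197 151]
 [218 174 122 122 122 121 124 138 172 216 228 228 225 218]
 [177 161 123 123 122 122 120 121 130 157 196 220 228 228]
 [138 136 121 123 117 112 130 134 121 124 137 161 199 203]
 [112 126 122 123 117 109 128 141 127 120 119 124 138 143]
 [ 81 111 122 122 128 147 150 144 155 148 120 121 120 125]
 [ 75 109 123 123 124 150 182 166 138 137 118 121 118 122]
 [ 78 109 123 122 122 129 162 186 169 133 119 121 117 123]
 [ 81 109 122 122 121 121 128 145 141 123 119 120 117 121]
 [ 82 110 122 123 123 121 121 122 123 119 120 122 118 116]
 [ 81 110 122 123 123 121 121 119 119 119 119 121 117 109]
 [ 82 109 123 123 122 122 120 120 121 120 120 122 116 105]
 [111 119 123 122 121 121 119 120 121 119 119 122 116 102]]
```

{"method": "arm_command", "body": {"moves": [[0, 0, -0.02, 0, 0, 0, 1], [0, 0, -0.035, 0, 0, 0, 1], [0, 0, -0.044, 0, 0, 0, 1], [0, 0, -0.052, 0, 0, 0, 1], [0, 0, -0.06, 0, 0, 0, 1], [0, 0, -0.066, 0, 0, 0, 1]]}}

```text
time: 10.68
ee_pos: [503.4, 77.8, 96.2]
eef_rot: [-1.215, -1.202, 1.199]
ft_force: [-0.1, -0.4, -1.5]
grip_width: 0.296
```

```bash
python3 go.py 555 76 94.5 89.2
python3 - <<'E'
from h import *
snap("scene","s8")
im=cv2.imread("pics/s8.png");cv2.imwrite("pics/s8c.png",cv2.resize(im[195:265,250:350],(800,560),interpolation=cv2.INTER_NEAREST))
E
```

```text
t 10.68 pos [503.4  77.8  96.2] F [-0.1 -0.4 -1.5] gw 0.296 q [-0.49  0.18  0.28  1.99 -0.06  0.98  1.37]
[-0.0015, 0.0022, -0.0645] [0.0009, 0.001, 0.0008] dist 52.0 deg 0.1
```

View pics/s8c.png

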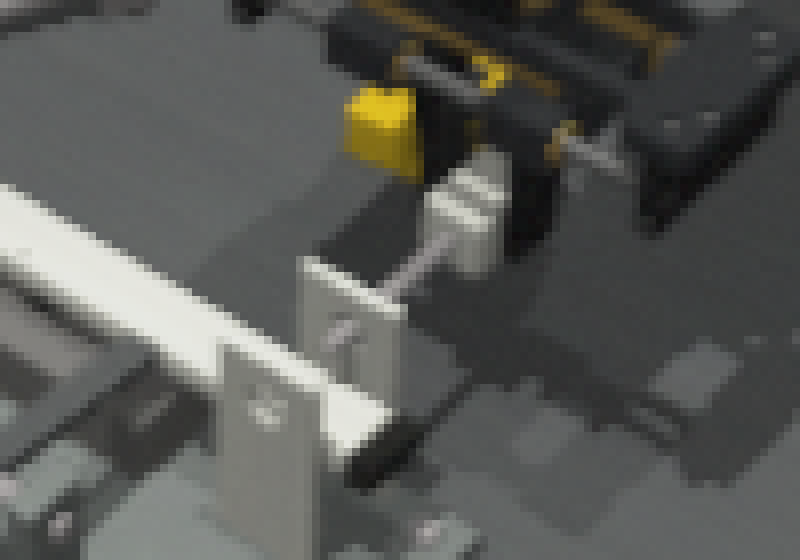

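{"method": "arm_command", "body": {"moves": [[-0.001, 0.0018, -0.004, 0, 0, 0, 1], [-0.001, 0.0018, -0.012, 0, 0, 0, 1], [-0.001, 0.0018, -0.02, 0, 0, 0, 1], [-0.001, 0.0018, -0.028, 0, 0, 0, 1], [-0.001, 0.0018, -0.036, 0, 0, 0, 1]]}}

```text
time: 11.15
ee_pos: [533.6, 76.5, 94.8]
eef_rot: [-1.216, -1.202, 1.198]
ft_force: [-0.0, -0.7, -2.2]
grip_width: 0.298
```

```bash
python3 go.py 555 76 94.5 89.2
python3 - <<'E'
from h import *
snap("scene","s9")
im=cv2.imread("pics/s9.png");cv2.imwrite("pics/s9c.png",cv2.resize(im[195:265,250:350],(800,560),interpolation=cv2.INTER_NEAREST))
E
```

```text
t 11.15 pos [533.6  76.5  94.8] F [-0.  -0.7 -2.2] gw 0.298 q [-0.47  0.24  0.28  1.92 -0.08  0.99  1.4 ]
[-0.0003, 0.0005, -0.0267] [0.0013, 0.0008, 0.0007] dist 21.0 deg 0.2
```

View pics/s9c.png

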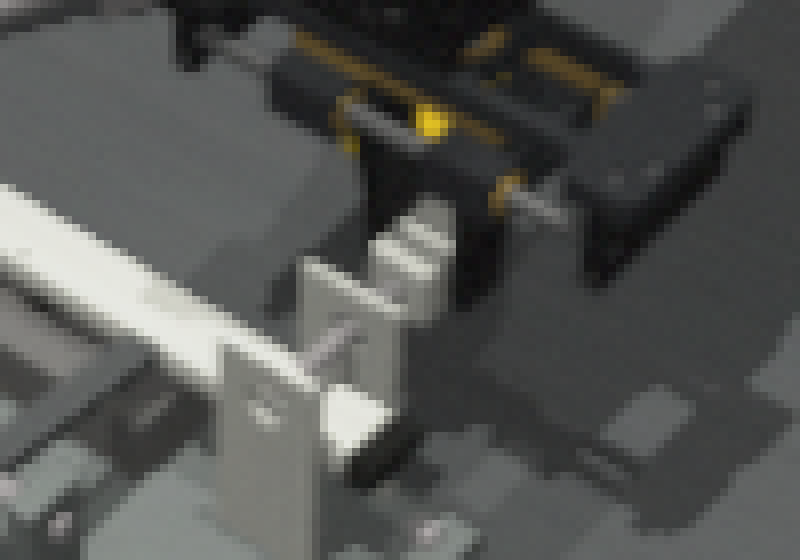

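{"method": "arm_command", "body": {"moves": [[0, 0.0004, -0.005, 0, 0, 0, 1], [0, 0.0004, -0.01, 0, 0, 0, 1], [0, 0.0004, -0.015, 0, 0, 0, 1]]}}

```text
time: 11.45
ee_pos: [547.1, 76.4, 94.6]
eef_rot: [-1.217, -1.203, 1.198]
ft_force: [-0.3, -0.1, -1.0]
grip_width: 0.299
```

```bash
python3 go.py 555 76 94.5 89.2
python3 - <<'E'
from h import *
snap("scene","s10")
im=cv2.imread("pics/s10.png");cv2.imwrite("pics/s10c.png",cv2.resize(im[195:265,250:350],(800,560),interpolation=cv2.INTER_NEAREST))
E
```

```text
t 11.45 pos [547.1  76.4  94.6] F [-0.3 -0.1 -1. ] gw 0.299 q [-0.46  0.27  0.28  1.89 -0.09  0.99  1.42]
[-0.0004, 0.0002, -0.0099] [0.002, 0.0008, 0.0007] dist 8.0 deg 0.2
```

View pics/s10c.png

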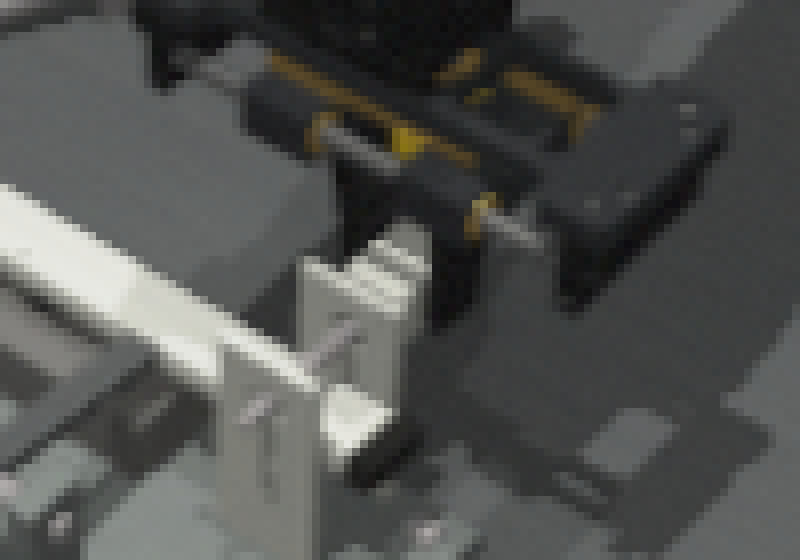

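Tip is through the far eye (crop ~250,412). Push the rest until contact.

{"method": "arm_command", "body": {"moves": [[0, 0, -0.004, 0, 0, 0, 1], [0, 0, -0.008, 0, 0, 0, 1], [0, 0, -0.01, 0, 0, 0, 1], [0, 0, -0.011, 0, 0, 0, 1]]}}

```text
time: 11.83
ee_pos: [555.0, 76.3, 94.3]
eef_rot: [-1.214, -1.2, 1.199]
ft_force: [-9.1, 0.2, 3.5]
grip_width: 0.293
```

{"method": "arm_command", "body": {"moves": [[0, 0.001, 0, 0, 0, 0, 1], [0, 0.002, 0, 0, 0, 0, 1]]}}

```text
time: 12.0
ee_pos: [555.0, 76.3, 92.6]
eef_rot: [-1.214, -1.2, 1.199]
ft_force: [-2.8, 0.1, 0.1]
grip_width: 0.297
```

```bash
python3 go.py 555 76 94.5 89.2; python3 - <<'E'
from h import *
snap("scene","s11")
im=cv2.imread("pics/s11.png");cv2.imwrite("pics/s11c.png",cv2.resize(im[195:265,250:350],(800,560),interpolation=cv2.INTER_NEAREST))
E
```

```text
t 12.0 pos [555.   76.3  92.6] F [-2.8  0.1  0.1] gw 0.297 q [-0.46  0.29  0.28  1.87 -0.1   1.    1.42]
[-0.0004, -0.0024, 0.0] [-0.0002, 0.0009, 0.0006] dist 2.0 deg 0.1
```

View pics/s11c.png

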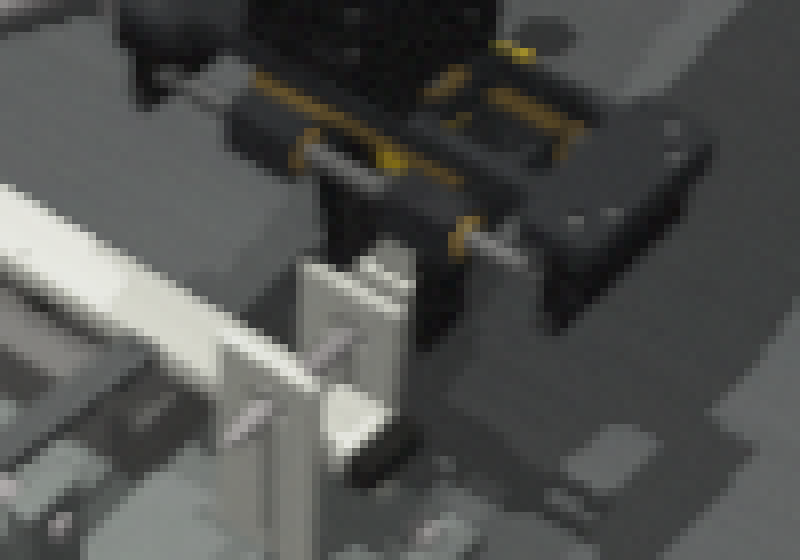

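Fully in (rod tip at crop 230,437; grip against the near plate). Release.

{"method": "arm_command", "body": {"moves": [[0, 0, 0, 0, 0, 0, 0.2], [0, 0, 0, 0, 0, 0, 0], [0, 0, 0, 0, 0, 0, -0.3], [0, 0, 0, 0, 0, 0, -0.6], [0, 0, 0, 0, 0, 0, -1], [0, 0, 0, 0, 0, 0, -1], [0, 0, 0, 0, 0, 0, -1], [0, 0, 0, 0, 0, 0, -1]]}}

```text
time: 12.72
ee_pos: [555.0, 76.3, 92.4]
eef_rot: [-1.214, -1.2, 1.199]
ft_force: [-0.1, 0.0, 0.2]
grip_width: 0.815
```

```bash
python3 go.py 555 76 180 89.2; python3 - <<'E'
from h import *
snap("scene","s12")
im=cv2.imread("pics/s12.png");cv2.imwrite("pics/s12c.png",cv2.resize(im[195:265,250:350],(800,560),interpolation=cv2.INTER_NEAREST))
E
```

```text
t 12.72 pos [555.   76.3  92.4] F [-0.1  0.   0.2] gw 0.815 q [-0.46  0.29  0.28  1.87 -0.1   1.    1.42]
[-0.0003, -0.1094, 0.0001] [-0.0001, 0.0009, 0.0005] dist 88.0 deg 0.1
```

View pics/s12c.png

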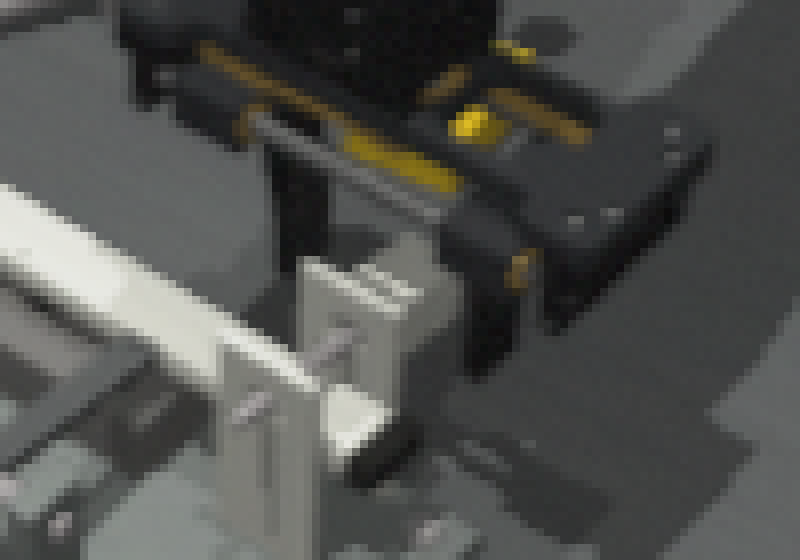

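{"method": "arm_command", "body": {"moves": [[0, 0, 0, 0, 0, 0, -1], [0, 0, 0, 0, 0, 0, -1], [0, -0.03, 0, 0, 0, 0, -1], [0, -0.07, 0, 0, 0, 0, -1], [0, -0.12, 0, 0, 0, 0, -1], [0, -0.15, 0.05, 0, 0, 0, -1], [0, -0.15, 0.1, 0, 0, 0, -1], [0.1, -0.15, 0.1, 0, 0, 0, -1]]}}

```text
time: 13.43
ee_pos: [470.9, 110.9, 213.0]
eef_rot: [-1.218, -1.191, 1.195]
ft_force: [2.1, -0.5, -1.2]
grip_width: 1.001
```

{"method": "arm_command", "body": {"moves": [[0.3, 0, 0, 0, 0, 0, -1], [0.3, 0, 0, 0, 0, 0, -1], [0.3, 0, 0, 0, 0, 0, -1], [0.3, 0, 0, 0, 0, 0, -1], [0.3, 0, 0, 0, 0, 0, -1], [0.3, 0, 0, 0, 0, 0, -1], [0.3, 0, 0, 0, 0, 0, -1]]}}

```text
time: 14.02
ee_pos: [473.8, 357.4, 212.2]
eef_rot: [-1.212, -1.196, 1.199]
ft_force: [-1.1, -0.3, -0.2]
grip_width: 1.003
```

```bash
python3 go.py 555 76 180 89.2; python3 - <<'E'
from h import *
snap("scene","s13");snap("top","t13")
a=cv2.imread("pics/s13.png");b=cv2.imread("pics/t13.png")
cv2.imwrite("pics/s13c.png",np.vstack([cv2.resize(a[205:265,250:330],(400,300),interpolation=cv2.INTER_NEAREST),cv2.resize(b[165:225,220:300],(400,300),interpolation=cv2.INTER_NEAREST)]))
E
```

```text
t 14.02 pos [473.8 357.4 212.2] F [-1.1 -0.3 -0.2] gw 1.003 q [-0.78  0.24  0.07  1.65 -0.02  1.25  0.85]
[-0.3503, 0.0393, -0.1067] [-0.0026, -0.0003, 0.0009] dist 295.0 deg 0.3
```

View pics/s13c.png

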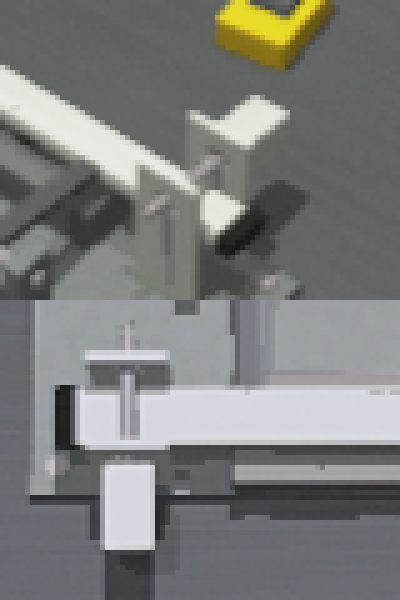

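View pics/s13.png

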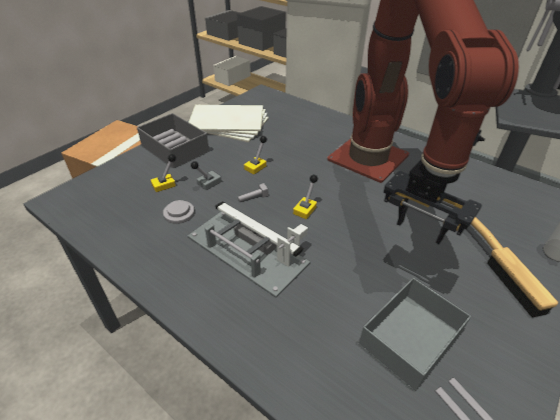

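View pics/t13.png

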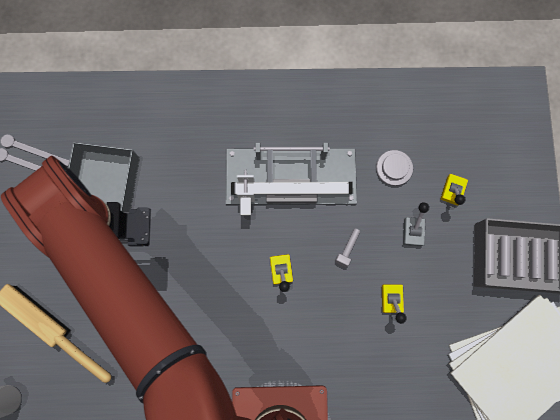

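```bash
python3 - <<'E'
from h import *
b=cv2.imread("pics/t13.png");g=cv2.cvtColor(b,cv2.COLOR_BGR2GRAY)
print(g[164:220,245].tolist());print(g[164:220,243].tolist())
for z in (80,83,86):print(z,onz("top",245,168.7,z),proj("top",[575.2,77,z]))
for r in (196.5,197,198):print(onz("top",245,r,91),onz("top",245,r,86))
P=np.load("pics/t13.npy");print(P.shape)
Q=cloud("top",P);print(Q[[200,205,210],245].round(0))
cv2.imwrite("pics/t13c.png",cv2.resize(b[160:222,225:270],(560,772),interpolation=cv2.INTER_NEAREST)[:600])
E
```

```text
[158, 156, 159, 160, 159, 158, 176, 180, 182, 186, 186, 213, 222, 126, 91, 134, 193, 190, 189, 187, 185, 184, 184, 184, 183, 183, 182, 181, 193, 221, 195, 85, 122, 154, 222, 216, 215, 215, 215, 215, 215, 215, 215, 215, 215, 215, 215, 215, 215, 218, 210, 67, 48, 52, 52, 69]
[159, 158, 158, 158, 159, 158, 152, 155, 151, 151, 154, 207, 222, 125, 100, 95, 100, 97, 120, 172, 209, 207, 207, 206, 206, 206, 207, 207, 209, 219, 194, 87, 129, 143, 222, 216, 215, 215, 215, 215, 216, 215, 215, 216, 216, 215, 215, 215, 215, 218, 213, 69, 63, 65, 69, 67]
80 [645.01895029  77.73383899  80.        ] [245.49394189 196.18823395]
83 [644.22816246  77.5763209   83.        ] [245.42865168 195.937487  ]
86 [643.43737464  77.4188028   86.        ] [245.36307405 195.68563626]
[572.12400059  77.63910835  91.        ] [573.17464471  77.90348262  86.        ]
[570.87692143  77.64771083  91.        ] [571.92280254  77.91211796  86.        ]
[568.38400506  77.66490724  91.        ] [569.42036491  77.92938004  86.        ]
(420, 560)
[[564.  78.  90.]
 [551.  78.  91.]
 [540.  78.  84.]]
```

View pics/t13c.png

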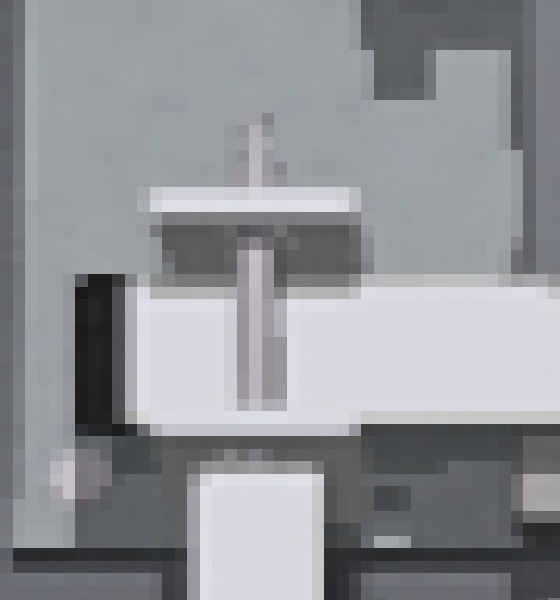

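```bash
python3 go.py 485 77 180 89.2
```

```text
t 14.12 pos [475.7 351.7 212.3] F [-0.1  0.2 -0.3] gw 1.002 q [-0.78  0.24  0.08  1.66 -0.02  1.25  0.86]
[-0.343, 0.0408, -0.0186] [-0.0022, -0.0039, -0.0008] dist 277.0 deg 0.4
```

{"method": "arm_command", "body": {"moves": [[-0.343, 0.04, -0.018, -0.002, -0.004, 0, 1], [-0.343, 0.04, -0.018, -0.002, -0.004, 0, 1], [-0.343, 0.04, -0.018, -0.002, -0.004, 0, 1], [-0.343, 0.04, -0.018, -0.002, -0.004, 0, 1], [-0.343, 0.04, -0.018, -0.002, -0.004, 0, 1], [-0.343, 0.04, -0.018, -0.002, -0.004, 0, 1], [-0.343, 0.04, -0.018, -0.002, -0.004, 0, 1], [-0.343, 0.04, -0.018, -0.002, -0.004, 0, 1]]}}

```text
time: 14.78
ee_pos: [484.1, 68.8, 180.4]
eef_rot: [-1.222, -1.19, 1.194]
ft_force: [-0.8, 0.2, 0.0]
grip_width: 0.479
```

{"method": "arm_command", "body": {"moves": [[0, 0, 0, 0, 0, 0, 1], [0, 0, 0, 0, 0, 0, 1], [0, 0, 0, 0, 0, 0, 1], [0, 0, 0, 0, 0, 0, 1], [0, 0, 0, 0, 0, 0, 1], [0, 0, 0, 0, 0, 0, 1]]}}

```text
time: 15.28
ee_pos: [484.0, 69.6, 180.4]
eef_rot: [-1.221, -1.191, 1.195]
ft_force: [-1.1, 0.2, 0.6]
grip_width: 0.041
```

```bash
python3 go.py 487 77 84 89.2
```

```text
t 15.28 pos [484.   69.6 180.4] F [-1.1  0.2  0.6] gw 0.041 q [-0.49  0.05  0.27  1.94 -0.01  1.16  1.33]
[0.0097, 0.1204, -0.0036] [-0.0004, -0.0056, -0.0018] dist 97.0 deg 0.5
```

{"method": "arm_command", "body": {"moves": [[0.0097, 0.03, -0.002, 0, -0.0056, 0, 1], [0.0097, 0.08, -0.002, 0, -0.0056, 0, 1], [0.0097, 0.12, -0.002, 0, -0.0056, 0, 1], [0.0097, 0.12, -0.002, 0, -0.0056, 0, 1], [0.0097, 0.12, -0.012, 0, -0.0056, 0, 1], [0.0097, 0.12, -0.022, 0, -0.0056, 0, 1], [0.0097, 0.12, -0.028, 0, -0.0056, 0, 1]]}}

```text
time: 15.87
ee_pos: [509.5, 77.0, 86.8]
eef_rot: [-1.219, -1.201, 1.199]
ft_force: [0.4, 0.2, 0.1]
grip_width: 0.005
```

```bash
python3 go.py 520 77 84 89.2;  python3 - <<'E'
from h import *
snap("scene","s14")
im=cv2.imread("pics/s14.png");cv2.imwrite("pics/s14c.png",cv2.resize(im[195:265,250:350],(800,560),interpolation=cv2.INTER_NEAREST))
E
```

```text
t 15.87 pos [509.5  77.   86.8] F [0.4 0.2 0.1] gw 0.005 q [-0.48  0.21  0.26  1.98 -0.06  0.96  1.38]
[0.0002, 0.0035, -0.0131] [0.0022, 0.0001, -0.0011] dist 11.0 deg 0.2
```

View pics/s14c.png

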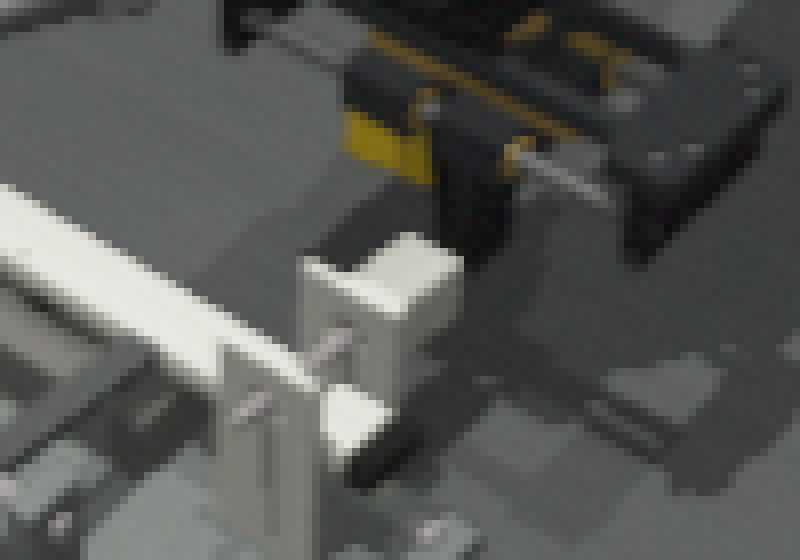

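Fingers are just behind the grip; ease forward.

{"method": "arm_command", "body": {"moves": [[0, 0.0005, -0.004, 0, 0, 0, 1], [0, 0.001, -0.008, 0, 0, 0, 1], [0, 0.001, -0.011, 0, 0, 0, 1], [0, 0.001, -0.013, 0, 0, 0, 1]]}}

```text
time: 16.25
ee_pos: [519.8, 76.9, 86.1]
eef_rot: [-1.218, -1.2, 1.199]
ft_force: [-9.0, 0.8, 6.1]
grip_width: 0.003
```

{"method": "arm_command", "body": {"moves": [[0, 0, -0.001, 0, 0, 0, 1], [0, 0, -0.0015, 0, 0, 0, 1]]}}

```text
time: 16.42
ee_pos: [519.7, 77.1, 85.8]
eef_rot: [-1.216, -1.198, 1.201]
ft_force: [-7.4, 0.8, 4.8]
grip_width: 0.007
```

{"method": "arm_command", "body": {"moves": [[0, 0, -0.003, 0, 0, 0, 1], [0, 0, -0.004, 0, 0, 0, 1]]}}

```text
time: 16.58
ee_pos: [520.1, 77.2, 85.3]
eef_rot: [-1.212, -1.193, 1.204]
ft_force: [-15.3, 0.2, 11.1]
grip_width: 0.008
```

```bash
python3 - <<'E'
from h import *
snap("scene","s15")
im=cv2.imread("pics/s15.png");cv2.imwrite("pics/s15c.png",cv2.resize(im[195:265,250:350],(800,560),interpolation=cv2.INTER_NEAREST))
E
```

```text
(no output)
```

View pics/s15c.png

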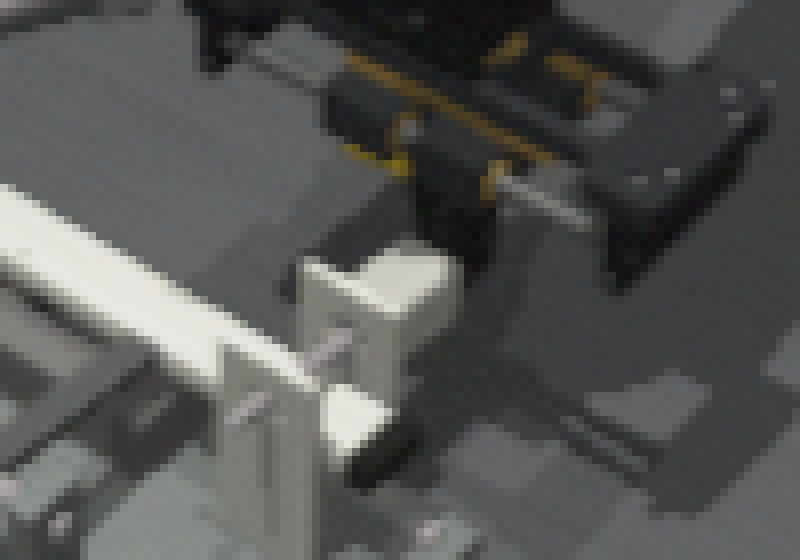

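{"method": "arm_command", "body": {"moves": [[0, 0, 0.01, 0, 0, 0, 1], [0, 0, 0.04, 0, 0, 0, 1], [0, -0.04, 0.05, 0, 0, 0, 1], [0, -0.09, 0.05, 0, 0, 0, 1], [0, -0.14, 0.05, 0, 0, 0, 1], [0.1, -0.15, 0.05, 0, 0, 0, 1], [0.2, -0.15, 0.05, 0, 0, 0, 1], [0.3, -0.15, 0.05, 0, 0, 0, 1]]}}

```text
time: 17.3
ee_pos: [482.9, 204.0, 205.2]
eef_rot: [-1.213, -1.195, 1.2]
ft_force: [1.0, -0.5, 0.4]
grip_width: 0.004
```

{"method": "arm_command", "body": {"moves": [[0.2, 0, 0, 0, 0, 0, 1], [0.2, 0, 0, 0, 0, 0, 1], [0.2, 0, 0, 0, 0, 0, 1], [0.2, 0, 0, 0, 0, 0, 1], [0.2, 0, 0, 0, 0, 0, 1], [0.2, 0, 0, 0, 0, 0, 1]]}}

```text
time: 17.8
ee_pos: [484.2, 366.3, 204.6]
eef_rot: [-1.211, -1.197, 1.203]
ft_force: [0.1, -1.0, -1.3]
grip_width: 0.006
```

```bash
python3 go.py 520 77 84 89.2;  python3 - <<'E'
from h import *
snap("scene","s16");snap("top","t16")
a=cv2.imread("pics/s16.png");b=cv2.imread("pics/t16.png");g=cv2.cvtColor(b,cv2.COLOR_BGR2GRAY)
print(g[164:220,245].tolist())
cv2.imwrite("pics/c16.png",np.hstack([cv2.resize(a[205:265,250:330],(400,300),interpolation=cv2.INTER_NEAREST),cv2.resize(b[165:225,220:300],(400,300),interpolation=cv2.INTER_NEAREST)]))
E
```

```text
t 17.8 pos [484.2 366.3 204.6] F [ 0.1 -1.  -1.3] gw 0.006 q [-0.78  0.27  0.07  1.63 -0.02  1.25  0.86]
[-0.3611, 0.1505, -0.0497] [-0.0033, 0.0017, -0.0] dist 315.0 deg 0.3
[157, 157, 158, 160, 159, 155, 168, 177, 182, 185, 184, 213, 222, 125, 92, 133, 192, 189, 188, 186, 184, 183, 184, 183, 183, 183, 182, 180, 194, 221, 195, 85, 125, 182, 220, 216, 215, 215, 215, 215, 215, 216, 215, 215, 215, 216, 215, 215, 216, 218, 207, 53, 48, 52, 52, 69]
```

View pics/c16.png

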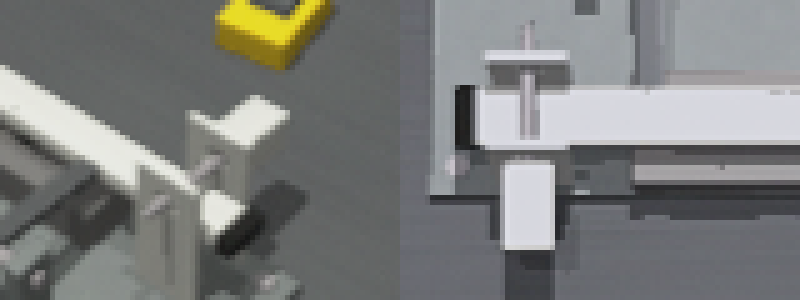

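View pics/t16.png

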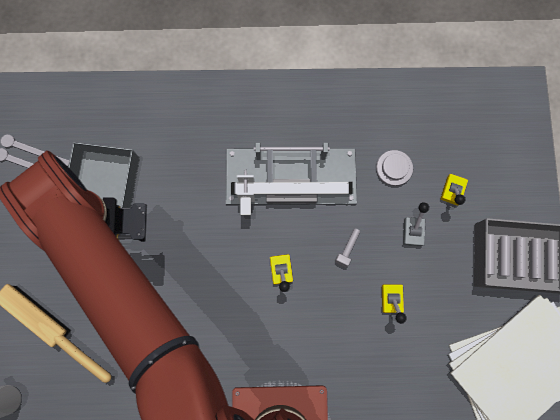

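```bash
python3 -c "
from rig import ctrl
print(ctrl.job_done(), ctrl.get_state()['time'])"
```

```text
the job is handed in; nothing more can be done
the job is handed in; nothing more can be done
```

I finished the job in the order asked and handed it in at about 18 s, with the robot clear of everything.

1. **Stop bar:** I pressed it at the middle until it hit the hard stop, with 32 N measured at the wrist and the fingertips about 66 mm above the work surface. In the pictures both ends are down evenly, and both eyes are clear. I did not measure the tilt during the press.
2. **Isolator lever:** I pushed the grey isolator's lever over to its hard stop, at about 30 N along the push. The last pictures show it leaning away from the robot. The yellow look-alikes were not touched.
3. **Lock pin:** It went through both eyes without resistance until the grip met the bracket at 9 N, and I let go. On release it tilted in the eyes and slid back a few mm. I pushed it in again with closed fingers until it stopped hard at 15 N.

**Last check:** the rod is through both eyes. The grip hangs slightly tilted: its top edge looks about 4 mm from the plate, and I take the lower edge to be at or nearly against it. That is within about 2 mm of camera error, so this check is not exact. The bolt, tray and stepped disc are where they were.

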